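# Roll the reagent canister up into the loader

### The arm

A 6-joint arm with a two-finger parallel gripper is mounted at the origin on the work surface. World frame = base frame: x ahead of the robot, y to its left, z up, the work surface at z = 0. Lengths are in mm, angles in rad, forces in N, time in s.
With the tool pointing down it reaches from about 300 to 775 mm from the base axis. Payload 14.6 kg.
Tool frame: the origin (TCP) lies at the very end of the fingers, on their centre line; the grasp point (between the pads) lies 19 mm behind it; y points along the fingers, z is the direction in which the jaws open and shut, and the axes are right-handed (so a half turn about y gives the same grasp; the last joint's range is limited). The gripper opens to 94 mm and grips with 3 to 60 N. Pads are 16 mm wide; open, the fingers measure 119 mm over their backs; the gripper's body (75 mm by 177 mm) begins 78 mm behind the grasp point.
Start: joints at [-1.341, 0.3, 1.521, -0, 1.321, -0.067], TCP at [160.847, -525.944, 205.446] pointing down, gripper open.
Joint ranges: [-3.03, 3.03], [-0.79, 2.21], [0.23, 2.52], [-1.04, 4.18], [0, 3.07], [-2.55, 2.55]. Speed limits (rad/s): [2.22, 2.22, 2.57, 3.14, 3.14, 3.14].

### API

Orientations are given as [roll, pitch, yaw] about the fixed x, y, z axes, in that order (R = Rz(yaw) Ry(pitch) Rx(roll)).
In Python, from cell import monitor, optics, manip gives the robot as it stands.
- The arm moves only by the shell command python3 -m creep 'ROWS' [FORCE]. ROWS is JSON, a list of rows, each an object of numbers: "tx", "ty", "tz": the shift along the tool's x, y, z scaled (see below); "turn": the turn about the tool's y scaled (see below); "fingers": the finger opening in mm, from 0 to 94. In form: [{"tx": .., "ty": .., "tz": .., "turn": .., "fingers": ..}, ...]. A call has 1 to 20 rows; each row is the pose to reach, as a shift and turn from the pose measured when the call began, along the tool's axes at that moment, turning the shorter way round; what a row does not reach only later rows make up. The controller multiplies each number of a shift by 200 mm and each number of a turn by pi rad. A row lasts 1/10 s, in which the tool goes at most 50 mm and 8.59 degrees, less where a joint would pass 70% of its speed; a pose out of reach is approached as far as the arm can. A call with a number of a shift or a turn outside -1 to 1 is refused whole. A call with a gripper value outside its range is refused whole. The fingers move at their own pace and stop on an object; FORCE is the grip in N (left out, the last holds). Time passes only in rows, so rows that repeat a pose let the fingers close. It gives the time, the measured TCP pose, the force and the opening at its end, in the units of the state.
- monitor.read_state(): the state, without advancing time (a new reading comes with each control period).
- optics.camera(name): name is "side" or "top"; returns a dict with "frame" (384x512x3 uint8, red, green, blue), "range_z" (384x512 float32, mm along the optical axis (not along the pixel's ray), 0 where there is no reading), "fx", "fy", "cx", "cy" (pixels), "R" (3x3) and "t" (3): a world point X has camera coordinates R X + t. Camera axes: x right, y down, z forward; pixel columns grow to the right and rows downward; lengths in mm; the calibration is good to about 2 mm. A picture is of the moment at which its call begins.
- manip.sign_off(): hands the job in, once; it reports no verdict.
The state is a dict: "clock": time; "joints": joint angles; "qd": joint speeds; "effort": joint torques, N m; "eef_pos": TCP position; "eef_rot": TCP orientation; "wrist_force": force on the tool from outside, world axes, zero at the start; "moment": the same for the moment, N m; "finger_gap": finger opening in mm.
Only numpy, scipy, OpenCV 4.12 (cv2) and the standard library are available. Lean on these libraries where they do the work, as an engineer would, in place of code of your own. Each camera call takes 0.05 s, during which the arm holds its last target.

### The job

With your fingertips and without picking it up, slowly push the canister lying on the loader's entry up the ramp and over the crest until it lies in the pocket against the stop; keep your fingers behind it so that it never runs back down. Then, with the canister in place, press the load key on top of the housing fully down and let it come back up. Leave the other things on the bench where they are.

Things in the scene. Friction and masses are not known exactly. Their poses are not given: they have to be found in the camera images.
- loader: Canister loader, fixed. Origin: table level, mid-lane; x points up the lane to the stop. Along x in mm: back lip -165 to -157 (top 30 above table), level entry -157 to -80 (surface 20 high), 9 degree slope -80 to crest +58 (41.9 high), pocket (floor 35.9 high) to the stop face at +109. Lane 120 wide (y -60 to 60); side rails 8 thick stand 12 above its surface.
- slope: The sloping part of the lane, part of the loader. Origin: on the surface at the foot of the slope, mid-width; x points up along the slope, z square to its surface.
- canister: Smooth, slippery white plastic cylinder with grey end rims lying across the lane on the level entry, diameter 60 mm, length 110 mm, 0.22 to 0.45 kg. Origin at its centre; its y axis is the cylinder axis, along the loader's y. It rolls freely: let go on the slope, it runs back down; once over the crest it drops 6 mm into the pocket and stays there.
- seat (a point): Where the canister's centre is when it lies in the pocket against the stop (loader frame: x 79, y 0, z 65.9 mm). With up to 3 mm of play the centre may rest slightly short of it.
- load_key_top (a point): Centre of the top of the round black load key (32 mm across); presses straight down. It stands on the white housing whose front face is the stop: loader x 109 to 205 mm, y -74 to 74, 85 mm high; the key is at loader x 160, y 0.
- load_key (a joint): Travel of the load key: 0 up, 0.006 m fully down (spring, about 5 N when fully down); it counts as pressed from 0.004 m on.
- tip_box: Bystander: pipette-tip box, grey with a clear lid, 75 x 115 x 52 mm; low, beside the lane. Origin at the centre of its underside.
- specimen_cup: Bystander: open white plastic cup, 60 mm wide and 60 mm tall; beside the lane. Origin at the centre of its underside.
- control_jar: Bystander: small amber jar, 44 mm wide, 55 mm tall; beside the lane. Origin at the centre of its underside.
- stain_jar: Bystander: small white jar, 50 mm wide, 62 mm tall; beside the lane. Origin at the centre of its underside.
- tube_rack: Bystander: steel wire rack with capped tubes, 70 x 180 mm, 104 mm tall; well clear of the loader. Origin at the centre of its underside.
- wash_bottle: Bystander: white bottle, 66 mm wide, 150 mm tall; well clear of the loader. Origin at the centre of its underside.
- spare_canister: Bystander: plain white canister of the same size standing upright on the table, 60 mm wide, 110 mm tall; not the one to load; well clear of the loader. Origin at the centre of its underside.
Not all that is in view belongs to the job. Leave any pink or turquoise look-alike of the canister alone.

How it is judged:
By the outcome, as a careful person would: the job done as asked, in the order asked, and still so for the second after the job is handed in, with the robot touching nothing.
It also fails if it takes over 51 s, if anything falls off the work surface, if the arm or the gripper's body presses on something with over 40 N, if the wrist force passes 120 N, or if a joint passes its speed limit or range.

## Working session

There is one attempt and no reset: what is moved stays moved. The work goes in short steps, Python scripts to look and compute and a shell command to move; the robot and the scene stay as the last step left them, time stands still between calls to the robot, and variables do not carry over. Pictures are saved under pics/ and viewed, and the job is handed in when it is done.

```bash
mkdir -p pics; python3 - <<'E'
from cell import monitor, optics
import cv2,pickle
print(monitor.read_state())
for n in ("top","side"):
    c=optics.camera(n); pickle.dump(c,open(f"{n}.pkl","wb"))
    cv2.imwrite(f"pics/{n}0.png",cv2.resize(c["frame"][:,:,::-1],(800,600),interpolation=cv2.INTER_CUBIC))
    print(n,c["fx"],c["cx"],c["cy"],c["R"],c["t"])
E
```

```text
{'clock': 0.0, 'joints': array([-1.34062181e+00,  3.00513899e-01,  1.52155446e+00,  9.30651231e-06,
        1.32066426e+00, -6.65763903e-02]), 'qd': array([-0.0005072 , -0.00131044, -0.00021481, -0.00049131,  0.00065552,
       -0.00035886]), 'effort': array([-7.77921869e-04, -5.31808770e+01, -3.52731442e+01,  7.08282413e-02,
        2.46154441e-02, -1.17549002e-04]), 'eef_pos': array([ 160.78449249, -525.71975551,  204.87410454]), 'eef_rot': array([-1.57193316e+00,  8.48328249e-05, -2.84484410e+00]), 'wrist_force': array([ 0.39255734, -0.46060649, -0.66355787]), 'moment': array([ 0.01761759,  0.02428598, -0.0180062 ]), 'finger_gap': 93.87736584932932}
top 382.25553774395723 259.3738249931646 182.1608327791765 [[-0.01740697 -0.99983123  0.00587502]
 [-0.99454995  0.0167103  -0.10291337]
 [ 0.10279783 -0.00763441 -0.99467297]] [   6.21873777  578.89216059 1057.45115899]
side 406.6019368431021 255.9844443917021 185.74231075931047 [[-0.76224626 -0.64693512 -0.02134438]
 [-0.32225254  0.40787678 -0.85427737]
 [ 0.56136791 -0.64429146 -0.51937904]] [435.8305124  266.73527274 921.6219772 ]
```

View pics/top0.png

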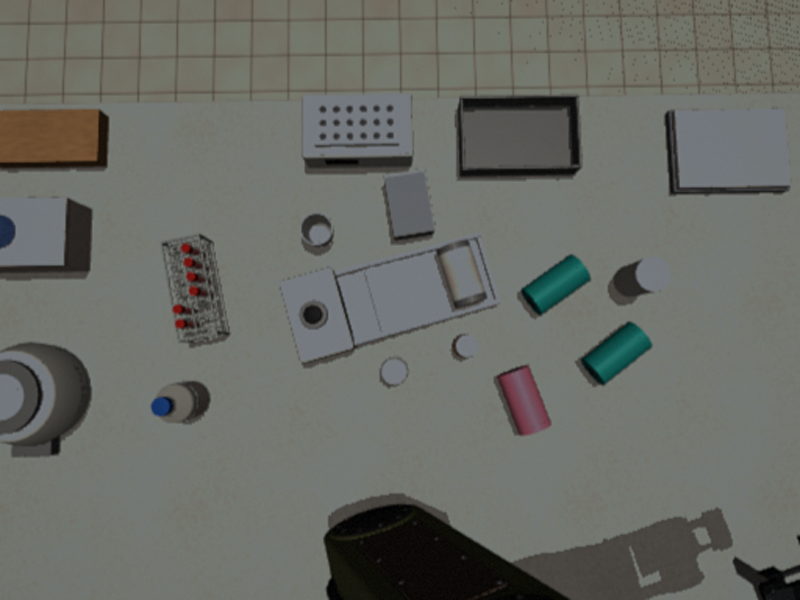

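View pics/side0.png

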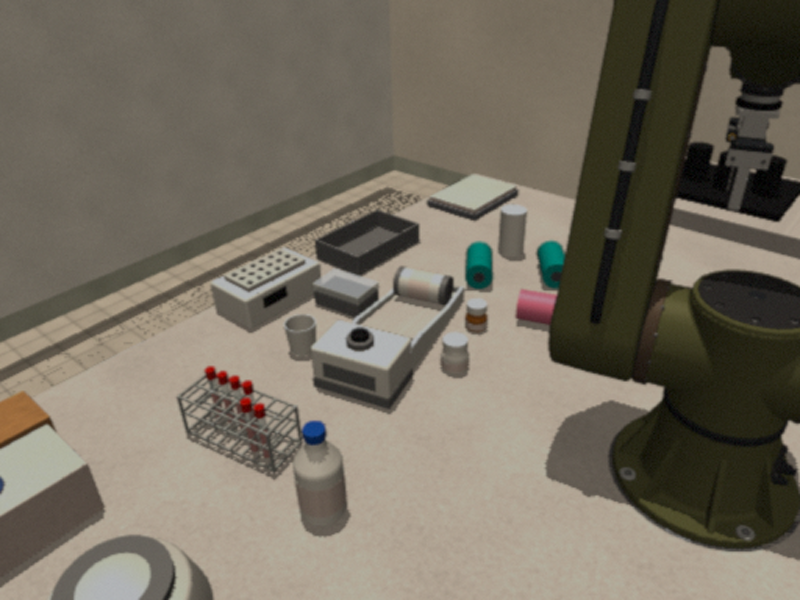

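The top view shows the loader with the housing at (318,315) and the key at (314,314). The white canister with grey rims lies across the lane at (462,272). The other candidates are two turquoise cylinders at (556,284) and (617,352), a pink one at (525,400), and a plain upright white one at (650,275). Only (462,272) fits: it is white, grey-rimmed and lies on the entry.

```bash
python3 - <<'E'
import cv2,pickle
c=pickle.load(open("top.pkl","rb"))
f=c["frame"][100:260,170:330][:,:,::-1]
f=cv2.convertScaleAbs(f,alpha=1.5)
cv2.imwrite("pics/crop0.png",cv2.resize(f,(600,600),interpolation=cv2.INTER_CUBIC))
E
```

```text
(no output)
```

View pics/crop0.png

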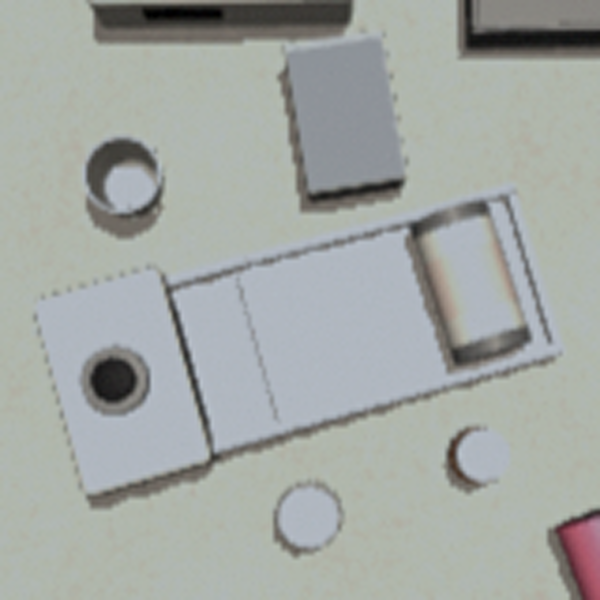

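The enlarged crop confirms the grey-rimmed white canister at crop (470,283). The housing top corners are at (37,305), (158,268), (212,458) and (90,495), the key is at (114,379), and the lip corners are at (515,190) and (560,352). Next I fit the loader pose to these.

```bash
cat > h.py <<'E'
import numpy as np,pickle
def ray(c,u,v,z):
    d=c["R"].T@np.array([(u-c["cx"])/c["fx"],(v-c["cy"])/c["fy"],1]); o=-c["R"].T@c["t"]
    return o+d*(z-o[2])/d[2]
E
python3 - <<'E'
from h import *
from scipy.optimize import least_squares
c=pickle.load(open("top.pkl","rb"))
pts=[((37,305),(205,-74,85)),((158,268),(109,-74,85)),((212,458),(109,74,85)),((90,495),(205,74,85)),((114,379),(160,0,95)),((515,190),(-165,-68,31)),((560,352),(-165,68,31))]
# determine y handedness: lane +x -> left in image; y=up image or down?
W=[ray(c,170+(p[0]+.5)/3.75-.5,100+(p[1]+.5)/3.75-.5,l[2]) for p,l in pts]
for (p,l),w in zip(pts,W): print(l,w.round(1), c["range_z"][int(100+p[1]/3.75),int(170+p[0]/3.75)])
def T(q,l):
    C,S=np.cos(q[2]),np.sin(q[2]); return np.array([q[0]+C*l[0]-S*l[1],q[1]+S*l[0]+C*l[1]])
for s in (1,-1):
    r=least_squares(lambda q:np.concatenate([T(q,(l[0],s*l[1]))-w[:2] for (p,l),w in zip(pts,W)]),[530,-80,1.8]); print(s,r.x,np.degrees(r.x[2]),r.cost,r.fun.round(1))
    if r.cost<200:q=r.x
def L(w): C,S=np.cos(q[2]),np.sin(q[2]); d=w[:2]-q[:2]; return np.array([C*d[0]+S*d[1],-S*d[0]+C*d[1],w[2]])
# depth cloud
Z=c["range_z"]; vv,uu=np.mgrid[100:260,170:340]; z=Z[100:260,170:340]
P=np.stack([(uu-c["cx"])/c["fx"]*z,(vv-c["cy"])/c["fy"]*z,z],-1).reshape(-1,3); P=(P-c["t"])@c["R"]
Q=np.array([L(p) for p in P])
def st(m,n): print(n,m.sum(),Q[m].min(0).round(1),Q[m].max(0).round(1),Q[m].mean(0).round(1))
st((Q[:,2]>60)&(Q[:,0]<0)&(abs(Q[:,1])<70)&(Q[:,0]>-170),"can>60")
st((Q[:,2]>70)&(Q[:,0]>90)&(abs(Q[:,1])<90),"housing")
st((Q[:,2]>88)&(Q[:,0]>120)&(abs(Q[:,1])<60),"key")
st((Q[:,2]>70)&(Q[:,0]<0)&(abs(Q[:,1])<70)&(Q[:,0]>-170),"can>70")
for n,(a,b) in dict(tip=(345,115),cup=(125,185),amber=(480,455),stain=(308,515)).items():
    w=ray(c,170+a/3.75,100+b/3.75,55); print(n,w.round(),L(w).round())
E
```

```text
(205, -74, 85) [580.1 212.1  85. ] 1033.902
(109, -74, 85) [605.5 125.   85. ] 1120.889
(109, 74, 85) [468.4  87.2  85. ] 1030.9464
(205, 74, 85) [443.8 174.   85. ] 1018.8645
(160, 0, 95) [525.3 155.3  95. ] 1003.8755
(-165, -68, 31) [ 668.4 -141.8   31. ] 1095.4669
(-165, 68, 31) [ 543.6 -172.1   31. ] 1086.5332
1 [ 5.64692232e+02 -4.03692724e-01  1.83082263e+00] 104.89840998288525 72.76421681195897 [ 3.4  4.7  2.7 -1.  -3.3 -1.3 -3.3  4.7 -1.8 -1.1  4.5 -0.6 -2.2 -5.3]
-1 [ 5.64653383e+02 -4.14015532e-01  1.83020828e+00] 104.86321007385334 59496.54965720037 [-139.5  -33.3 -140.3  -39.   139.8   36.7  139.8   42.7   -1.7   -1.1
 -127.1  -35.6  129.1   29.6]
can>60 814 [-136.7  -57.1   60.1] [-77.9  54.2  84.4] [-105.7   -1.3   74.5]
housing 1963 [108.7 -75.   70.5] [206.1  73.7 111.1] [156.3   0.8  86.4]
key 296 [120.2 -53.7  88. ] [201.2  58.7 111.1] [159.6   1.2  99.1]
can>70 644 [-131.8  -57.1   70.1] [-82.   53.3  84.4] [-106.5   -1.4   76.9]
tip [722. -13.  55.] [ -53. -149.   55.]
cup [671. 152.  55.] [ 120. -142.   55.]
amber [ 466. -108.   55.] [-79. 123.  55.]
stain [425.  19.  55.] [ 55. 130.  55.]
```

```bash
cat >> h.py <<'E'
from scipy.spatial.transform import Rotation as Ro
q=np.array([564.7,-0.4,1.8308])
def Wd(l): C,S=np.cos(q[2]),np.sin(q[2]); return np.array([q[0]+C*l[0]-S*l[1],q[1]+S*l[0]+C*l[1],l[2]])
def L(w): C,S=np.cos(q[2]),np.sin(q[2]); d=w[:2]-q[:2]; return np.array([C*d[0]+S*d[1],-S*d[0]+C*d[1],w[2]])
def plan(l,flip=True):
    from cell import monitor
    s=monitor.read_state(); R=Ro.from_euler("xyz",s["eef_rot"]).as_matrix()
    d=R.T@(Wd(l)-s["eef_pos"]); yaw=q[2]-(np.pi if flip else 0)
    Rg=Ro.from_euler("xyz",[-np.pi/2,0,yaw]).as_matrix()
    rv=Ro.from_matrix(R.T@Rg).as_rotvec()
    print("t",round(s["clock"],2),"TCP loader",L(s["eef_pos"]).round(1),"shift",(d/200).round(4),"turn",(rv/np.pi).round(4),"F",s["wrist_force"].round(1),"gap",round(s["finger_gap"],1))
E
python3 -c "
from h import *
plan((-152,0,150))"
```

```text
t 0.1 TCP loader [-403.8  525.4  205. ] shift [-2.6715  0.2761 -1.1614] turn [ 2.000e-04 -4.883e-01 -2.000e-04] F [-0.8  0.4  0.7] gap 94.3
```

```bash
python3 -m creep '[{"tx":-0.25,"tz":-0.11,"turn":0,"fingers":60},{"tx":-0.5,"tz":-0.22,"turn":-0.04},{"tx":-0.75,"tz":-0.33,"turn":-0.08},{"tx":-1,"tz":-0.43,"turn":-0.12},{"tx":-1,"tz":-0.43,"turn":-0.16}]' 20
python3 -c "
from h import *
plan((-152,0,150))"
```

```text
t 0.1 TCP loader [-403.8  525.4  205. ] shift [-2.6715  0.2761 -1.1614] turn [ 2.000e-04 -4.883e-01 -2.000e-04] F [-0.8  0.4  0.7] gap 94.3$[0]: bad value
```

```bash
python3 -m creep '[{"tx":-0.25,"ty":0.0,"tz":-0.11,"turn":0.0,"fingers":60},{"tx":-0.5,"ty":0.0,"tz":-0.22,"turn":-0.04,"fingers":60},{"tx":-0.75,"ty":0.0,"tz":-0.33,"turn":-0.08,"fingers":60},{"tx":-1.0,"ty":0.0,"tz":-0.43,"turn":-0.12,"fingers":60},{"tx":-1.0,"ty":0.0,"tz":-0.43,"turn":-0.16,"fingers":60}]' 20
python3 -c "
from h import *
plan((-152,0,150))"
```

```text
clock: 0.6
eef_pos: [329.3, -382.4, 205.0]
eef_rot: [-1.572, 0.001, -2.334]
wrist_force: [0.1, -0.8, -0.5]
finger_gap: 61.2
t 0.6 TCP loader [-308.6  325.7  205. ] shift [-1.7978  0.2765  0.1794] turn [ 2.000e-04 -3.258e-01 -5.000e-04] F [ 0.1 -0.8 -0.5] gap 61.2
```

```bash
python3 -m creep '[{"tx":-0.25,"ty":0.0,"tz":0.02,"turn":-0.04,"fingers":60},{"tx":-0.5,"ty":0.0,"tz":0.05,"turn":-0.08,"fingers":60},{"tx":-0.75,"ty":0.0,"tz":0.07,"turn":-0.12,"fingers":60},{"tx":-1.0,"ty":0.0,"tz":0.1,"turn":-0.16,"fingers":60},{"tx":-1.0,"ty":0.0,"tz":0.1,"turn":-0.2,"fingers":60}]'
python3 -c "
from h import *
plan((-152,0,150))"
```

```text
clock: 1.1
eef_pos: [484.8, -248.2, 204.7]
eef_rot: [-1.571, 0.002, -1.696]
wrist_force: [0.5, -0.3, -0.9]
finger_gap: 60.2
t 1.1 TCP loader [-218.9  140.9  204.7] shift [-0.5742  0.2744  0.5272] turn [ 0.     -0.1227 -0.0008] F [ 0.5 -0.3 -0.9] gap 60.2
```

```bash
python3 -m creep '[{"tx":-0.15,"ty":0.0,"tz":0.14,"turn":-0.03,"fingers":60},{"tx":-0.3,"ty":0.0,"tz":0.28,"turn":-0.06,"fingers":60},{"tx":-0.45,"ty":0.0,"tz":0.41,"turn":-0.09,"fingers":60},{"tx":-0.574,"ty":0.1,"tz":0.527,"turn":-0.123,"fingers":60},{"tx":-0.574,"ty":0.2,"tz":0.527,"turn":-0.123,"fingers":60},{"tx":-0.574,"ty":0.274,"tz":0.527,"turn":-0.123,"fingers":60},{"tx":-0.574,"ty":0.274,"tz":0.527,"turn":-0.123,"fingers":60},{"tx":-0.574,"ty":0.274,"tz":0.527,"turn":-0.123,"fingers":60},{"tx":-0.574,"ty":0.274,"tz":0.527,"turn":-0.123,"fingers":60}]'
python3 - <<'E'
from h import *
from cell import optics
import cv2
for n in ("top","side"):
    c=optics.camera(n); pickle.dump(c,open(n+"1.pkl","wb"))
    y,x,h,w=(100,170,160,200) if n=="top" else (80,160,200,220)
    cv2.imwrite(f"pics/{n}1.png",cv2.convertScaleAbs(cv2.resize(c["frame"][y:y+h,x:x+w][:,:,::-1],None,fx=2.7,fy=2.7,interpolation=cv2.INTER_CUBIC),alpha=1.4))
plan((-152,0,38))
E
```

```text
clock: 2.0
eef_pos: [603.9, -148.0, 151.5]
eef_rot: [-1.569, 0.001, -1.311]
wrist_force: [-0.2, 0.1, -0.3]
finger_gap: 60.0
t 2.1 TCP loader [-152.5    0.   151.2] shift [-0.0018  0.566  -0.0009] turn [-0.0006  0.0001 -0.0005] F [-0.4  0.3 -0.1] gap 60.2
```

View pics/top1.png

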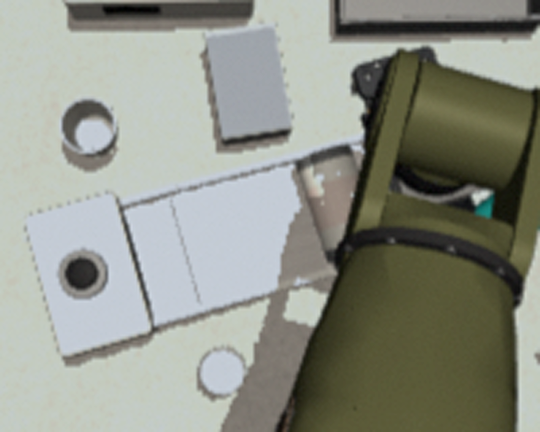

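View pics/side1.png

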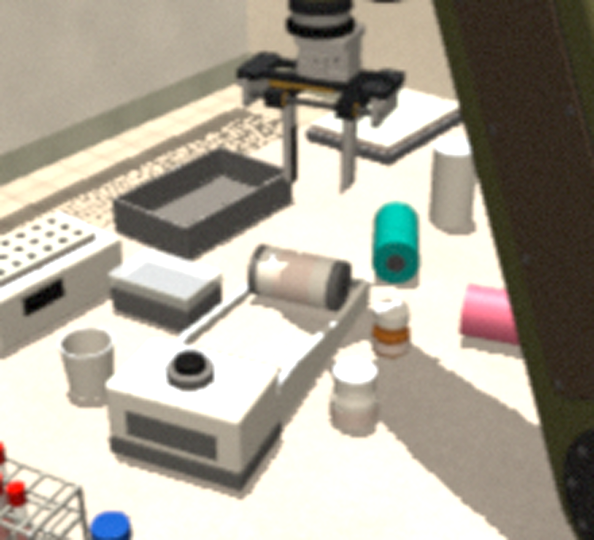

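The side view shows the open fingers, tips at crop (290,180) and (347,188), above and behind the canister at (300,278), which has not moved. Descending behind it.

```bash
python3 -m creep '[{"tx":0.0,"ty":0.08,"tz":0.0,"turn":0.0,"fingers":60},{"tx":0.0,"ty":0.16,"tz":0.0,"turn":0.0,"fingers":60},{"tx":0.0,"ty":0.24,"tz":0.0,"turn":0.0,"fingers":60},{"tx":0.0,"ty":0.32,"tz":0.0,"turn":0.0,"fingers":60},{"tx":0.0,"ty":0.38,"tz":0.0,"turn":0.0,"fingers":60},{"tx":0.0,"ty":0.43,"tz":0.0,"turn":0.0,"fingers":60},{"tx":0.0,"ty":0.47,"tz":0.0,"turn":0.0,"fingers":60},{"tx":0.0,"ty":0.5,"tz":0.0,"turn":0.0,"fingers":60},{"tx":0.0,"ty":0.53,"tz":0.0,"turn":0.0,"fingers":60},{"tx":0.0,"ty":0.55,"tz":0.0,"turn":0.0,"fingers":60},{"tx":0.0,"ty":0.565,"tz":0.0,"turn":0.0,"fingers":60},{"tx":0.0,"ty":0.565,"tz":0.0,"turn":0.0,"fingers":60},{"tx":0.0,"ty":0.565,"tz":0.0,"turn":0.0,"fingers":60}]'
python3 - <<'E'
from h import *
from cell import optics
import cv2
for n in ("side",):
    c=optics.camera(n); pickle.dump(c,open(n+"2.pkl","wb"))
    y,x,h,w=(120,200,120,160)
    cv2.imwrite(f"pics/{n}2.png",cv2.convertScaleAbs(cv2.resize(c["frame"][y:y+h,x:x+w][:,:,::-1],None,fx=5,fy=5,interpolation=cv2.INTER_CUBIC),alpha=1.4))
plan((-142,0,38))
E
```

```text
clock: 3.4
eef_pos: [604.2, -147.6, 38.4]
eef_rot: [-1.569, 0.001, -1.311]
wrist_force: [-0.2, 0.6, 0.0]
finger_gap: 60.2
t 3.45 TCP loader [-152.4   -0.3   38.5] shift [-0.0521  0.0025 -0.0017] turn [-0.0007  0.0001 -0.0004] F [-0.5 -0.4  0. ] gap 60.0
```

View pics/side2.png

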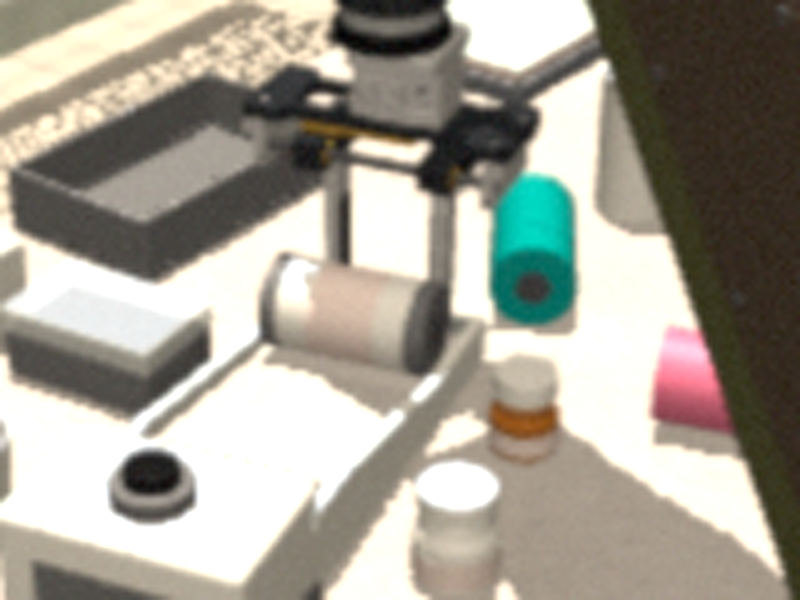

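The fingers stand behind the canister at crop (340,250) and (440,250), clear of the lip and rails. I start the slow push.

```bash
python3 -m creep '[{"tx":-0.006,"ty":0.0,"tz":0.0,"turn":0.0,"fingers":60},{"tx":-0.012,"ty":0.0,"tz":0.0,"turn":0.0,"fingers":60},{"tx":-0.018,"ty":0.0,"tz":0.0,"turn":0.0,"fingers":60},{"tx":-0.022,"ty":0.0,"tz":0.0,"turn":0.0,"fingers":60},{"tx":-0.026,"ty":0.0,"tz":0.0,"turn":0.0,"fingers":60},{"tx":-0.03,"ty":0.0,"tz":0.0,"turn":0.0,"fingers":60},{"tx":-0.034,"ty":0.0,"tz":0.0,"turn":0.0,"fingers":60},{"tx":-0.038,"ty":0.0,"tz":0.0,"turn":0.0,"fingers":60},{"tx":-0.042,"ty":0.0,"tz":0.0,"turn":0.0,"fingers":60},{"tx":-0.046,"ty":0.0,"tz":0.0,"turn":0.0,"fingers":60},{"tx":-0.051,"ty":0.0,"tz":0.0,"turn":0.0,"fingers":60},{"tx":-0.056,"ty":0.0,"tz":0.0,"turn":0.0,"fingers":60},{"tx":-0.061,"ty":0.0,"tz":0.0,"turn":0.0,"fingers":60},{"tx":-0.066,"ty":0.0,"tz":0.0,"turn":0.0,"fingers":60},{"tx":-0.071,"ty":0.0,"tz":0.0,"turn":0.0,"fingers":60},{"tx":-0.077,"ty":0.0,"tz":0.0,"turn":0.0,"fingers":60},{"tx":-0.083,"ty":0.0,"tz":0.0,"turn":0.0,"fingers":60},{"tx":-0.089,"ty":0.0,"tz":0.0,"turn":0.0,"fingers":60},{"tx":-0.095,"ty":0.0,"tz":0.0,"turn":0.0,"fingers":60},{"tx":-0.101,"ty":0.0,"tz":0.0,"turn":0.0,"fingers":60}]'
cat > look.py <<'E'
import sys
from h import *
from cell import optics
import cv2
k=sys.argv[1]
c=optics.camera("side"); pickle.dump(c,open("s%s.pkl"%k,"wb"))
y,x,h,w=(120,180,120,160)
cv2.imwrite(f"pics/side{k}.png",cv2.convertScaleAbs(cv2.resize(c["frame"][y:y+h,x:x+w][:,:,::-1],None,fx=5,fy=5,interpolation=cv2.INTER_CUBIC),alpha=1.4))
plan((-116,0,38))
# canister from side depth: fit centre (x,z) with r=30 on front-facing points
z=c["range_z"]; vv,uu=np.mgrid[0:384,0:512]
P=np.stack([(uu-c["cx"])/c["fx"]*z,(vv-c["cy"])/c["fy"]*z,z],-1)[z>0]; P=(P-c["t"])@c["R"]
C,S=np.cos(q[2]),np.sin(q[2]); d=P[:,:2]-q[:2]
Q=np.c_[C*d[:,0]+S*d[:,1],-S*d[:,0]+C*d[:,1],P[:,2]]
surf=np.where(Q[:,0]<-80,20,np.where(Q[:,0]<58,20+.1584*(Q[:,0]+80),36))
m=(abs(Q[:,1])<45)&(Q[:,2]>surf+12)&(Q[:,0]>-160)&(Q[:,0]<105)&(Q[:,2]<105)
A=Q[m]
from scipy.optimize import least_squares
for y0,y1 in ((-45,-15),(-15,15),(15,45)):
    B=A[(A[:,1]>y0)&(A[:,1]<y1)]
    if len(B)<20: print("few",len(B));continue
    x0=np.percentile(B[:,0],90)-25
    r=least_squares(lambda p:np.hypot(B[:,0]-p[0],B[:,2]-p[1])-30,[x0,60],loss="soft_l1")
    print("y",y0,y1,"centre x,z",r.x.round(1),len(B))
E
python3 look.py 3
```

```text
clock: 5.45
eef_pos: [599.0, -128.0, 38.5]
eef_rot: [-1.569, 0.001, -1.311]
wrist_force: [-0.2, -0.7, 0.2]
finger_gap: 60.1
t 5.5 TCP loader [-131.9   -0.3   38.5] shift [-0.0797  0.0027 -0.0017] turn [-0.0007  0.0001 -0.0004] F [-0.1 -0.  -0.1] gap 60.2
y -45 -15 centre x,z [-93.  53.] 218
y -15 15 centre x,z [-91.7  50.3] 167
y 15 45 centre x,z [-94.8  52.9] 225
```

View pics/side3.png

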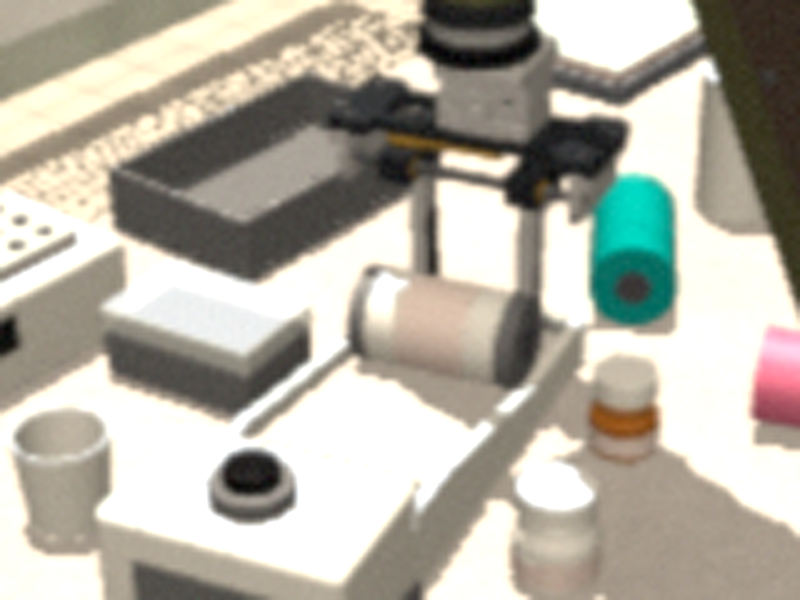

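The canister moved evenly to about x −93 with the fingers at its back, and it is still square (crop (445,325)). Now onto the slope.

```bash
python3 -m creep '[{"tx":-0.007,"ty":0.0,"tz":0.0,"turn":0.0,"fingers":60},{"tx":-0.014,"ty":0.0,"tz":0.0,"turn":0.0,"fingers":60},{"tx":-0.021,"ty":0.0,"tz":0.0,"turn":0.0,"fingers":60},{"tx":-0.028,"ty":0.0,"tz":0.0,"turn":0.0,"fingers":60},{"tx":-0.036,"ty":0.0,"tz":0.0,"turn":0.0,"fingers":60},{"tx":-0.044,"ty":0.0,"tz":0.0,"turn":0.0,"fingers":60},{"tx":-0.052,"ty":0.0,"tz":0.0,"turn":0.0,"fingers":60},{"tx":-0.06,"ty":0.0,"tz":0.0,"turn":0.0,"fingers":60},{"tx":-0.068,"ty":0.0,"tz":0.0,"turn":0.0,"fingers":60},{"tx":-0.076,"ty":0.0,"tz":0.0,"turn":0.0,"fingers":60},{"tx":-0.084,"ty":-0.001,"tz":0.0,"turn":0.0,"fingers":60},{"tx":-0.092,"ty":-0.002,"tz":0.0,"turn":0.0,"fingers":60},{"tx":-0.1,"ty":-0.003,"tz":0.0,"turn":0.0,"fingers":60},{"tx":-0.108,"ty":-0.004,"tz":0.0,"turn":0.0,"fingers":60},{"tx":-0.116,"ty":-0.006,"tz":0.0,"turn":0.0,"fingers":60},{"tx":-0.124,"ty":-0.007,"tz":0.0,"turn":0.0,"fingers":60},{"tx":-0.132,"ty":-0.008,"tz":0.0,"turn":0.0,"fingers":60},{"tx":-0.14,"ty":-0.009,"tz":0.0,"turn":0.0,"fingers":60},{"tx":-0.148,"ty":-0.011,"tz":0.0,"turn":0.0,"fingers":60},{"tx":-0.156,"ty":-0.012,"tz":0.0,"turn":0.0,"fingers":60}]'
python3 look.py 4
```

```text
clock: 7.5
eef_pos: [590.9, -97.6, 41.0]
eef_rot: [-1.569, 0.001, -1.31]
wrist_force: [0.5, -2.7, 0.5]
finger_gap: 60.5
t 7.55 TCP loader [-100.4   -0.3   41. ] shift [ 0.0782  0.0148 -0.0017] turn [-0.0007  0.0002 -0.0005] F [ 1.  -1.4  0.1] gap 60.2
y -45 -15 centre x,z [-63.8  56.6] 220
y -15 15 centre x,z [-61.3  53.8] 169
y 15 45 centre x,z [-63.3  55.6] 233
```

```bash
python3 -m creep '[{"tx":-0.009,"ty":-0.001,"tz":0.0,"turn":0.0,"fingers":60},{"tx":-0.018,"ty":-0.003,"tz":0.0,"turn":0.0,"fingers":60},{"tx":-0.027,"ty":-0.004,"tz":0.0,"turn":0.0,"fingers":60},{"tx":-0.036,"ty":-0.006,"tz":0.0,"turn":0.0,"fingers":60},{"tx":-0.045,"ty":-0.007,"tz":0.0,"turn":0.0,"fingers":60},{"tx":-0.054,"ty":-0.009,"tz":0.0,"turn":0.0,"fingers":60},{"tx":-0.063,"ty":-0.01,"tz":0.0,"turn":0.0,"fingers":60},{"tx":-0.072,"ty":-0.011,"tz":0.0,"turn":0.0,"fingers":60},{"tx":-0.081,"ty":-0.013,"tz":0.0,"turn":0.0,"fingers":60},{"tx":-0.09,"ty":-0.014,"tz":0.0,"turn":0.0,"fingers":60},{"tx":-0.099,"ty":-0.016,"tz":0.0,"turn":0.0,"fingers":60},{"tx":-0.108,"ty":-0.017,"tz":0.0,"turn":0.0,"fingers":60},{"tx":-0.117,"ty":-0.019,"tz":0.0,"turn":0.0,"fingers":60},{"tx":-0.126,"ty":-0.02,"tz":0.0,"turn":0.0,"fingers":60},{"tx":-0.135,"ty":-0.021,"tz":0.0,"turn":0.0,"fingers":60},{"tx":-0.144,"ty":-0.023,"tz":0.0,"turn":0.0,"fingers":60},{"tx":-0.153,"ty":-0.024,"tz":0.0,"turn":0.0,"fingers":60},{"tx":-0.162,"ty":-0.026,"tz":0.0,"turn":0.0,"fingers":60},{"tx":-0.171,"ty":-0.027,"tz":0.0,"turn":0.0,"fingers":60},{"tx":-0.18,"ty":-0.029,"tz":0.0,"turn":0.0,"fingers":60}]'
python3 look.py 5
```

```text
clock: 9.55
eef_pos: [581.5, -62.4, 46.8]
eef_rot: [-1.569, 0.002, -1.31]
wrist_force: [0.1, -1.8, 1.0]
finger_gap: 59.9
t 9.6 TCP loader [-63.9  -0.3  46.9] shift [ 0.2604  0.044  -0.0017] turn [-0.0006  0.0002 -0.0005] F [-0.   0.3  0.5] gap 60.0
y -45 -15 centre x,z [-26.7  60.8] 227
y -15 15 centre x,z [-25.2  59.5] 178
y 15 45 centre x,z [-27.3  61.2] 237
```

View pics/side5.png

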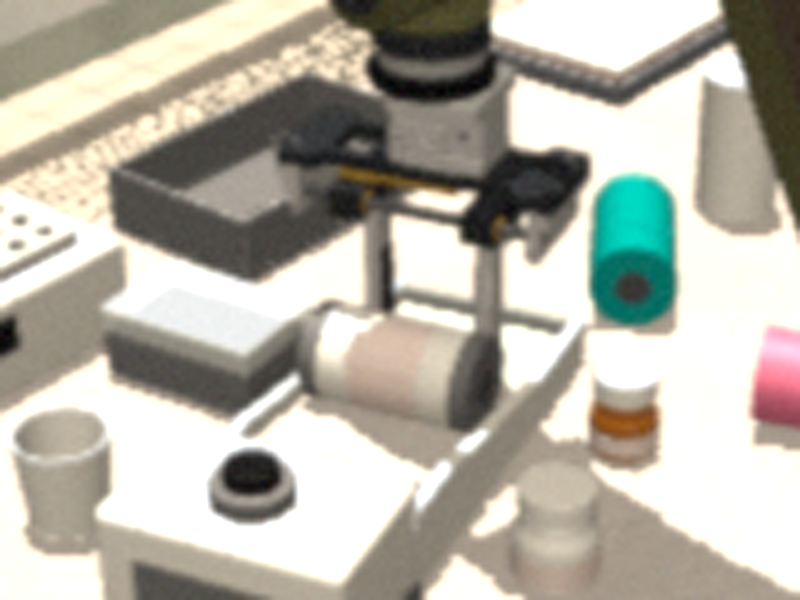

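The canister is square on the slope at crop (400,370), with the fingers right behind it. Continuing.

```bash
python3 -m creep '[{"tx":-0.009,"ty":-0.001,"tz":0.0,"turn":0.0,"fingers":60},{"tx":-0.018,"ty":-0.003,"tz":0.0,"turn":0.0,"fingers":60},{"tx":-0.027,"ty":-0.004,"tz":0.0,"turn":0.0,"fingers":60},{"tx":-0.036,"ty":-0.006,"tz":0.0,"turn":0.0,"fingers":60},{"tx":-0.045,"ty":-0.007,"tz":0.0,"turn":0.0,"fingers":60},{"tx":-0.054,"ty":-0.009,"tz":0.0,"turn":0.0,"fingers":60},{"tx":-0.063,"ty":-0.01,"tz":0.0,"turn":0.0,"fingers":60},{"tx":-0.072,"ty":-0.011,"tz":0.0,"turn":0.0,"fingers":60},{"tx":-0.081,"ty":-0.013,"tz":0.0,"turn":0.0,"fingers":60},{"tx":-0.09,"ty":-0.014,"tz":0.0,"turn":0.0,"fingers":60},{"tx":-0.099,"ty":-0.016,"tz":0.0,"turn":0.0,"fingers":60},{"tx":-0.108,"ty":-0.017,"tz":0.0,"turn":0.0,"fingers":60},{"tx":-0.117,"ty":-0.019,"tz":0.0,"turn":0.0,"fingers":60},{"tx":-0.126,"ty":-0.02,"tz":0.0,"turn":0.0,"fingers":60},{"tx":-0.135,"ty":-0.021,"tz":0.0,"turn":0.0,"fingers":60},{"tx":-0.144,"ty":-0.023,"tz":0.0,"turn":0.0,"fingers":60},{"tx":-0.153,"ty":-0.024,"tz":0.0,"turn":0.0,"fingers":60},{"tx":-0.162,"ty":-0.026,"tz":0.0,"turn":0.0,"fingers":60},{"tx":-0.171,"ty":-0.027,"tz":0.0,"turn":0.0,"fingers":60},{"tx":-0.18,"ty":-0.029,"tz":0.0,"turn":0.0,"fingers":60}]'
python3 look.py 6
```

```text
clock: 11.6
eef_pos: [572.1, -27.2, 52.7]
eef_rot: [-1.569, 0.002, -1.31]
wrist_force: [0.6, -1.0, 0.7]
finger_gap: 59.6
t 11.65 TCP loader [-27.5  -0.3  52.8] shift [ 0.4425  0.0731 -0.0018] turn [-0.0006  0.0002 -0.0006] F [0.2 0.3 0.5] gap 60.1
y -45 -15 centre x,z [ 9.9 67. ] 225
y -15 15 centre x,z [11.3 65.1] 192
y 15 45 centre x,z [ 9.7 66.6] 234
```

```bash
python3 -m creep '[{"tx":-0.009,"ty":-0.001,"tz":0.0,"turn":0.0,"fingers":60},{"tx":-0.018,"ty":-0.003,"tz":0.0,"turn":0.0,"fingers":60},{"tx":-0.027,"ty":-0.004,"tz":0.0,"turn":0.0,"fingers":60},{"tx":-0.036,"ty":-0.006,"tz":0.0,"turn":0.0,"fingers":60},{"tx":-0.045,"ty":-0.007,"tz":0.0,"turn":0.0,"fingers":60},{"tx":-0.054,"ty":-0.009,"tz":0.0,"turn":0.0,"fingers":60},{"tx":-0.063,"ty":-0.01,"tz":0.0,"turn":0.0,"fingers":60},{"tx":-0.072,"ty":-0.011,"tz":0.0,"turn":0.0,"fingers":60},{"tx":-0.081,"ty":-0.013,"tz":0.0,"turn":0.0,"fingers":60},{"tx":-0.09,"ty":-0.014,"tz":0.0,"turn":0.0,"fingers":60},{"tx":-0.099,"ty":-0.016,"tz":0.0,"turn":0.0,"fingers":60},{"tx":-0.108,"ty":-0.017,"tz":0.0,"turn":0.0,"fingers":60},{"tx":-0.117,"ty":-0.019,"tz":0.0,"turn":0.0,"fingers":60},{"tx":-0.126,"ty":-0.02,"tz":0.0,"turn":0.0,"fingers":60},{"tx":-0.135,"ty":-0.021,"tz":0.0,"turn":0.0,"fingers":60},{"tx":-0.144,"ty":-0.023,"tz":0.0,"turn":0.0,"fingers":60},{"tx":-0.153,"ty":-0.024,"tz":0.0,"turn":0.0,"fingers":60},{"tx":-0.162,"ty":-0.026,"tz":0.0,"turn":0.0,"fingers":60},{"tx":-0.171,"ty":-0.027,"tz":0.0,"turn":0.0,"fingers":60},{"tx":-0.18,"ty":-0.029,"tz":0.0,"turn":0.0,"fingers":60}]'
python3 look.py 7
```

```text
clock: 13.65
eef_pos: [562.7, 7.9, 58.7]
eef_rot: [-1.569, 0.002, -1.31]
wrist_force: [0.6, -1.1, 0.4]
finger_gap: 60.1
t 13.7 TCP loader [ 8.9 -0.2 58.7] shift [ 0.6245  0.1022 -0.0018] turn [-0.0006  0.0003 -0.0006] F [-0.7 -0.9  0.3] gap 60.1
y -45 -15 centre x,z [47.1 71.4] 233
y -15 15 centre x,z [47.8 70.9] 205
y 15 45 centre x,z [46.7 71.6] 245
```

View pics/side7.png

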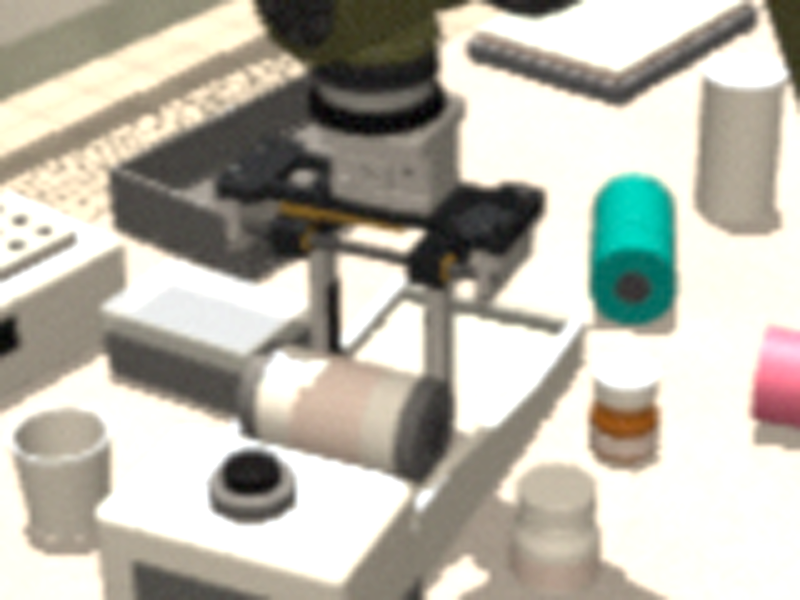

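The canister is just short of the crest, at crop (345,410). I go over the crest more slowly.

```bash
python3 -m creep '[{"tx":-0.006,"ty":-0.001,"tz":0.0,"turn":0.0,"fingers":60},{"tx":-0.012,"ty":-0.002,"tz":0.0,"turn":0.0,"fingers":60},{"tx":-0.018,"ty":-0.003,"tz":0.0,"turn":0.0,"fingers":60},{"tx":-0.024,"ty":-0.004,"tz":0.0,"turn":0.0,"fingers":60},{"tx":-0.03,"ty":-0.005,"tz":0.0,"turn":0.0,"fingers":60},{"tx":-0.036,"ty":-0.006,"tz":0.0,"turn":0.0,"fingers":60},{"tx":-0.042,"ty":-0.006,"tz":0.0,"turn":0.0,"fingers":60},{"tx":-0.047,"ty":-0.006,"tz":0.0,"turn":0.0,"fingers":60},{"tx":-0.052,"ty":-0.006,"tz":0.0,"turn":0.0,"fingers":60},{"tx":-0.057,"ty":-0.006,"tz":0.0,"turn":0.0,"fingers":60},{"tx":-0.062,"ty":-0.005,"tz":0.0,"turn":0.0,"fingers":60},{"tx":-0.067,"ty":-0.004,"tz":0.0,"turn":0.0,"fingers":60},{"tx":-0.072,"ty":-0.003,"tz":0.0,"turn":0.0,"fingers":60},{"tx":-0.077,"ty":-0.002,"tz":0.0,"turn":0.0,"fingers":60},{"tx":-0.083,"ty":0.0,"tz":0.0,"turn":0.0,"fingers":60},{"tx":-0.089,"ty":0.002,"tz":0.0,"turn":0.0,"fingers":60},{"tx":-0.095,"ty":0.004,"tz":0.0,"turn":0.0,"fingers":60},{"tx":-0.101,"ty":0.006,"tz":0.0,"turn":0.0,"fingers":60},{"tx":-0.107,"ty":0.008,"tz":0.0,"turn":0.0,"fingers":60},{"tx":-0.113,"ty":0.01,"tz":0.0,"turn":0.0,"fingers":60}]'
python3 look.py 8
```

```text
clock: 15.7
eef_pos: [556.8, 30.2, 56.7]
eef_rot: [-1.569, 0.002, -1.31]
wrist_force: [0.1, 0.2, -0.3]
finger_gap: 60.0
t 15.75 TCP loader [31.7 -0.1 56.6] shift [ 0.7389  0.0915 -0.0016] turn [-0.0005  0.0003 -0.0007] F [ 0.7 -0.   0.2] gap 60.2
y -45 -15 centre x,z [67.1 74.6] 175
y -15 15 centre x,z [78.6 66.2] 119
y 15 45 centre x,z [68.5 73.4] 182
```

View pics/side8.png

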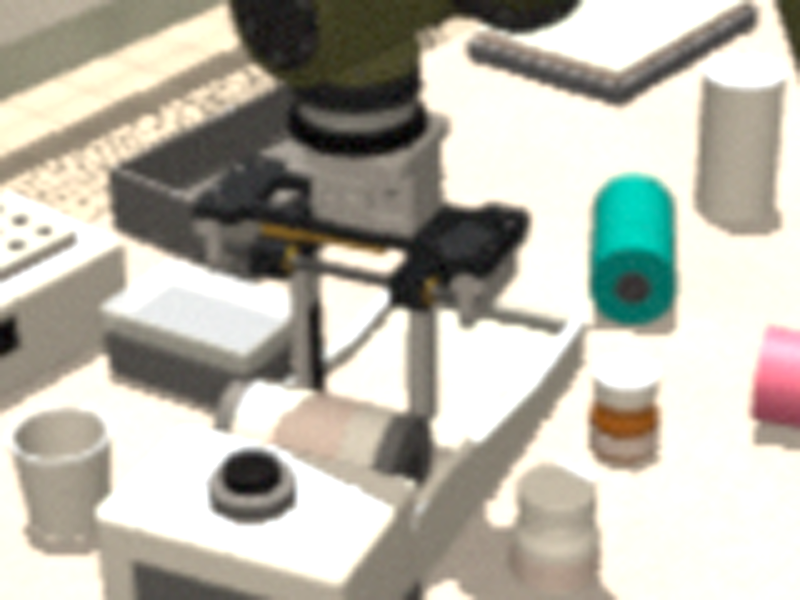

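The canister has dropped into the pocket (mid strip x 78.6, z 66.2; crop (325,425)). I nudge gently to check it is against the stop.

```bash
python3 -m creep '[{"tx":-0.006,"ty":0.0,"tz":0.0,"turn":0.0,"fingers":60},{"tx":-0.012,"ty":0.0,"tz":0.0,"turn":0.0,"fingers":60},{"tx":-0.018,"ty":0.0,"tz":0.0,"turn":0.0,"fingers":60},{"tx":-0.024,"ty":0.0,"tz":0.0,"turn":0.0,"fingers":60},{"tx":-0.028,"ty":0.0,"tz":0.0,"turn":0.0,"fingers":60},{"tx":-0.032,"ty":0.0,"tz":0.0,"turn":0.0,"fingers":60},{"tx":-0.036,"ty":0.0,"tz":0.0,"turn":0.0,"fingers":60},{"tx":-0.04,"ty":0.0,"tz":0.0,"turn":0.0,"fingers":60},{"tx":-0.042,"ty":0.0,"tz":0.0,"turn":0.0,"fingers":60}]'
python3 look.py 9
```

```text
clock: 16.65
eef_pos: [554.6, 38.2, 56.7]
eef_rot: [-1.569, 0.002, -1.31]
wrist_force: [1.3, -3.3, -0.4]
finger_gap: 60.0
t 16.7 TCP loader [39.9 -0.1 56.7] shift [ 0.7797  0.0921 -0.0017] turn [-0.0006  0.0004 -0.0005] F [ 0.6 -2.9 -0.6] gap 59.8
y -45 -15 centre x,z [73.1 70.3] 163
y -15 15 centre x,z [78.8 65.8] 121
y 15 45 centre x,z [73.2 69.8] 169
```

A contact force of about 3 N with no further movement means it is seated. I back off, rise and close the fingers, and measure the key height.

```bash
python3 -m creep '[{"tx":0.01,"ty":0.0,"tz":0.0,"turn":0.0,"fingers":60},{"tx":0.03,"ty":0.0,"tz":0.0,"turn":0.0,"fingers":60},{"tx":0.06,"ty":0.0,"tz":0.0,"turn":0.0,"fingers":60},{"tx":0.09,"ty":0.0,"tz":0.0,"turn":0.0,"fingers":60},{"tx":0.09,"ty":-0.1,"tz":0.0,"turn":0.0,"fingers":60},{"tx":0.09,"ty":-0.2,"tz":0.0,"turn":0.0,"fingers":60},{"tx":0.09,"ty":-0.3,"tz":0.0,"turn":0.0,"fingers":60},{"tx":0.09,"ty":-0.4,"tz":0.0,"turn":0.0,"fingers":0},{"tx":0.09,"ty":-0.5,"tz":0.0,"turn":0.0,"fingers":0},{"tx":0.09,"ty":-0.5,"tz":0.0,"turn":0.0,"fingers":0},{"tx":0.09,"ty":-0.5,"tz":0.0,"turn":0.0,"fingers":0}]' 10
python3 look.py 10
python3 - <<'E'
from h import *
import pickle
for n in ("top.pkl","s10.pkl","s3.pkl"):
    c=pickle.load(open(n,"rb")); z=c["range_z"]; vv,uu=np.mgrid[0:384,0:512]
    P=np.stack([(uu-c["cx"])/c["fx"]*z,(vv-c["cy"])/c["fy"]*z,z],-1)[z>0]; P=(P-c["t"])@c["R"]; f=c["frame"][z>0].astype(int)
    Q=np.array([L(p) for p in P])
    m=(np.hypot(Q[:,0]-160,Q[:,1])<30)&(Q[:,2]>80)&(Q[:,2]<120)&(f.sum(1)<130)
    print(n,m.sum(),np.median(Q[m],0).round(1),Q[m].min(0).round(1),Q[m].max(0).round(1), P[m].mean(0).round(1))
    m=(abs(Q[:,0]-160)<40)&(abs(Q[:,1])<60)&(abs(Q[:,1])>30)&(Q[:,2]>70); print("housing z",np.median(Q[m,2]))
plan((160,0,130))
E
```

```text
clock: 17.8
eef_pos: [559.0, 20.3, 156.2]
eef_rot: [-1.569, 0.002, -1.31]
wrist_force: [-0.7, 0.3, -0.1]
finger_gap: 31.5
t 17.85 TCP loader [ 21.6   0.4 155.6] shift [0.6894 0.5866 0.001 ] turn [-0.0002  0.0003 -0.0006] F [1.1 0.4 0.2] gap 27.7
y -45 -15 centre x,z [78.8 65.8] 119
y -15 15 centre x,z [78.9 66.1] 124
y 15 45 centre x,z [78.5 66.1] 123
top.pkl 104 [160.4  -0.9 106.6] [145.8 -15.1 101.5] [175.3  12.4 111.1] [524.4 154.7 106.6]
housing z 84.90157679815607
s10.pkl 72 [166.9   0.8 105.7] [152.4 -13.   97.1] [177.   11.4 109.1] [521.4 160.7 104.6]
housing z 85.02451467516539
s3.pkl 72 [167.8   0.4 105.7] [153.4 -13.2  97.7] [178.4  10.8 108.4] [521.3 160.8 104.7]
housing z 85.17204225974297
t 17.85 TCP loader [ 21.6   0.4 155.6] shift [-0.6915  0.1292  0.0026] turn [-0.0002  0.0003 -0.0006] F [1.1 0.4 0.2] gap 27.7
```

View pics/side10.png

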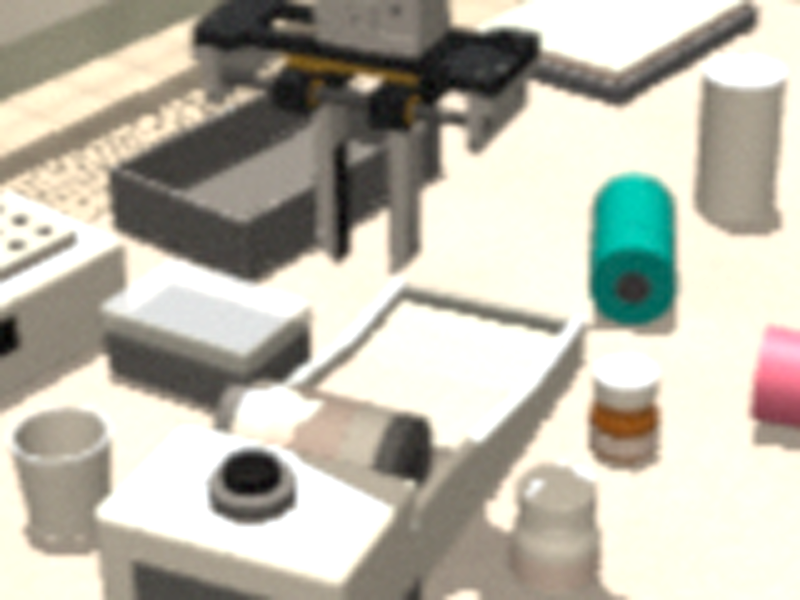

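The canister is at x 78.8, z 66.0 in all three strips, lying free in the pocket at crop (325,425). The key top is at about (160, 0), z 106. Moving above the key.

```bash
python3 -m creep '[{"tx":-0.15,"ty":0.0,"tz":0.0,"turn":0.0,"fingers":0},{"tx":-0.3,"ty":0.0,"tz":0.0,"turn":0.0,"fingers":0},{"tx":-0.45,"ty":0.0,"tz":0.0,"turn":0.0,"fingers":0},{"tx":-0.58,"ty":0.0,"tz":0.0,"turn":0.0,"fingers":0},{"tx":-0.66,"ty":0.04,"tz":0.001,"turn":0.0,"fingers":0},{"tx":-0.692,"ty":0.08,"tz":0.001,"turn":0.0,"fingers":0},{"tx":-0.692,"ty":0.12,"tz":0.001,"turn":0.0,"fingers":0},{"tx":-0.692,"ty":0.13,"tz":0.001,"turn":0.0,"fingers":0},{"tx":-0.692,"ty":0.13,"tz":0.001,"turn":0.0,"fingers":0},{"tx":-0.692,"ty":0.13,"tz":0.001,"turn":0.0,"fingers":0}]' 10
python3 look.py 11
python3 -c "
from h import *
plan((160,0,100))"
```

```text
clock: 18.85
eef_pos: [523.6, 153.6, 130.0]
eef_rot: [-1.57, 0.002, -1.311]
wrist_force: [-0.2, -0.1, 0.5]
finger_gap: 0.4
t 18.9 TCP loader [1.595e+02 1.000e-01 1.301e+02] shift [1.3783 0.4579 0.    ] turn [-0.0003  0.     -0.0006] F [-0.8  1.2  1.1] gap 0.5
y -45 -15 centre x,z [78.8 66.2] 52
y -15 15 centre x,z [78.5 66. ] 123
y 15 45 centre x,z [78.9 65.9] 129
t 18.9 TCP loader [1.595e+02 1.000e-01 1.301e+02] shift [-0.0022  0.1505  0.0005] turn [-0.0003  0.     -0.0006] F [-0.8  1.2  1.1] gap 0.5
```

View pics/side11.png

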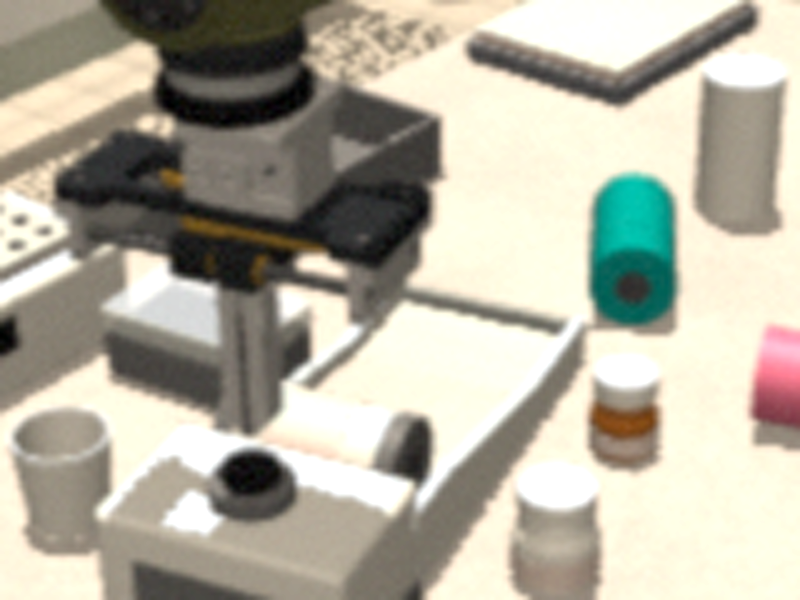

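The closed tips at crop (250,425) stand straight above the key at (250,468). Pressing slowly.

```bash
python3 -m creep '[{"tx":-0.002,"ty":0.04,"tz":0.0,"turn":0.0,"fingers":0},{"tx":-0.002,"ty":0.08,"tz":0.0,"turn":0.0,"fingers":0},{"tx":-0.002,"ty":0.1,"tz":0.0,"turn":0.0,"fingers":0},{"tx":-0.002,"ty":0.11,"tz":0.0,"turn":0.0,"fingers":0},{"tx":-0.002,"ty":0.12,"tz":0.0,"turn":0.0,"fingers":0},{"tx":-0.002,"ty":0.13,"tz":0.0,"turn":0.0,"fingers":0},{"tx":-0.002,"ty":0.135,"tz":0.0,"turn":0.0,"fingers":0},{"tx":-0.002,"ty":0.135,"tz":0.0,"turn":0.0,"fingers":0}]'
```

```text
clock: 19.7
eef_pos: [523.5, 154.2, 103.2]
eef_rot: [-1.57, 0.002, -1.311]
wrist_force: [-1.3, -1.3, 3.3]
finger_gap: 0.3
```

In contact at 3.3 N. On down to the end stop in small steps.

```bash
python3 -m creep '[{"tx":0.0,"ty":0.005,"tz":0.0,"turn":0.0,"fingers":0},{"tx":0.0,"ty":0.01,"tz":0.0,"turn":0.0,"fingers":0},{"tx":0.0,"ty":0.01,"tz":0.0,"turn":0.0,"fingers":0}]'; python3 -m creep '[{"tx":0.0,"ty":0.005,"tz":0.0,"turn":0.0,"fingers":0},{"tx":0.0,"ty":0.008,"tz":0.0,"turn":0.0,"fingers":0},{"tx":0.0,"ty":0.008,"tz":0.0,"turn":0.0,"fingers":0}]'
```

```text
clock: 20.0
eef_pos: [523.6, 154.2, 101.3]
eef_rot: [-1.569, 0.002, -1.311]
wrist_force: [-2.8, -0.4, 5.0]
finger_gap: 0.4
clock: 20.3
eef_pos: [523.7, 154.2, 101.0]
eef_rot: [-1.569, 0.002, -1.311]
wrist_force: [-8.4, -2.4, 17.8]
finger_gap: 0.4
```

At 101.0 the motion stops and the force climbs to 18 N, so the key is on its end stop. Releasing.

```bash
python3 -m creep '[{"tx":0.0,"ty":-0.01,"tz":0.0,"turn":0.0,"fingers":0},{"tx":0.0,"ty":-0.03,"tz":0.0,"turn":0.0,"fingers":0},{"tx":0.0,"ty":-0.06,"tz":0.0,"turn":0.0,"fingers":0},{"tx":0.0,"ty":-0.15,"tz":0.0,"turn":0.0,"fingers":0},{"tx":0.0,"ty":-0.3,"tz":0.0,"turn":0.0,"fingers":0},{"tx":0.0,"ty":-0.5,"tz":0.0,"turn":0.0,"fingers":0},{"tx":0.0,"ty":-0.5,"tz":0.0,"turn":0.0,"fingers":0},{"tx":0.0,"ty":-0.5,"tz":0.0,"turn":0.0,"fingers":0},{"tx":0.0,"ty":-0.5,"tz":0.0,"turn":0.0,"fingers":0}]'
python3 look.py 12
python3 - <<'E'
from h import *
import pickle,cv2
for n in ("s10.pkl","s12.pkl"):
    c=pickle.load(open(n,"rb")); z=c["range_z"]; vv,uu=np.mgrid[0:384,0:512]
    P=np.stack([(uu-c["cx"])/c["fx"]*z,(vv-c["cy"])/c["fy"]*z,z],-1)[z>0]; P=(P-c["t"])@c["R"]; f=c["frame"][z>0].astype(int)
    Q=np.array([L(p) for p in P])
    m=(np.hypot(Q[:,0]-160,Q[:,1])<30)&(Q[:,2]>80)&(Q[:,2]<120)&(f.sum(1)<130)
    print(n,m.sum(),np.median(Q[m],0).round(1))
a=pickle.load(open("side1.pkl","rb"))["frame"].astype(int);b=pickle.load(open("s12.pkl","rb"));b=b["frame"]
cv2.imwrite("pics/full12.png",cv2.resize(b[:,:,::-1],(800,600)))
E
```

```text
clock: 21.2
eef_pos: [523.1, 153.9, 199.9]
eef_rot: [-1.57, 0.002, -1.311]
wrist_force: [-0.2, -0.1, 0.3]
finger_gap: 0.7
t 21.25 TCP loader [159.8   0.5 199.8] shift [1.3806 0.8065 0.0023] turn [-0.      0.0001 -0.0006] F [-0.   0.5 -0.2] gap 0.3
y -45 -15 centre x,z [78.7 65.6] 113
y -15 15 centre x,z [78.7 65.9] 123
y 15 45 centre x,z [79. 66.] 125
s10.pkl 72 [166.9   0.8 105.7]
s12.pkl 81 [167.9   0.6 105.3]
```

View pics/full12.png

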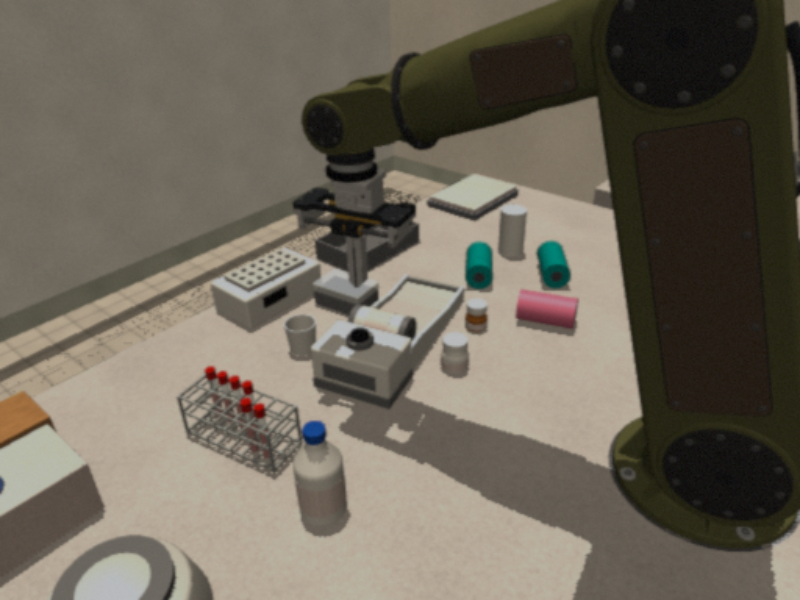

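The canister lies in the pocket at (385,320). The key at (360,338) is back up, and the bystanders are where they were (cup (300,337), amber jar (476,315), white jar (455,353), tip box (345,292)). The gripper is well clear, so I hand the job in.

```bash
python3 -c "
from cell import manip
print(manip.sign_off())"
```

```text
the job is handed in; nothing more can be done
None
```

I pushed the canister slowly up the ramp with two spread fingertips behind it, over the crest and against the stop. Then I pressed the load key with the fingers closed, let it come back up, rose clear and handed the job in at about 21 s.

- **Canister:** the last depth fit put its centre at loader x 78.7–79.0, z 65.6–66.0 mm, against a seat of 79 / 65.9. It stayed there after I released it and after the key press.
- **Key:** contact began near z 105–106 mm, and the key hit its end stop at z 101.0 mm, where the force jumped from 5 to 18 N. The tip therefore moved about 5 mm by these readings, less than the nominal 6 mm, but past the 4 mm that counts as pressed. Afterwards the key top read 105.3 mm, against 105.7 mm before, so it is back up within measurement noise.
- **Bystanders:** they look unmoved in the final picture. I checked this by eye and did not measure it.
- **Failed or disagreeing checks:**
  - The first move command was refused because its rows left out a value, and nothing moved.
  - The outer-strip canister fits disagreed while the fingers stood next to it; once the fingers were clear, all three strips agreed.

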